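# Shim the rocking corner of a heel-form plate

## Task

One corner of the heel-form plate in the bench fixture rocks. Press down on the plate's corners with a fingertip to find the one that gives, then press the shim tab beside that corner down flat so that the plate sits firm and level, leaving the other three tabs up. Only touch and press: lift nothing, and leave the other things on the bench where they stand.

Things in the scene. Friction and masses are not known exactly. Their poses are not given: they have to be found in the camera images.
- base: fixture base, a fixed dark steel slab 140 x 236 mm, 12 mm thick, on the bench top; origin at the centre of its underside. Its x axis points away from the robot, y to the left; turned by up to 0.35 rad. The plate sits over its middle between four low grey fences
- plate: square metal jig plate 130 x 130 x 10 mm, about 2 kg, with a white heel form (75 x 60 mm, 22 mm tall) fixed on its middle; origin at the centre of its underside. Loose, it lies level on hidden foot pads and light springs, top face 36 mm above the bench. One foot pad is 4 mm too short, at a corner that differs from run to run
- corner_nl (a point): point on the plate's top face at its near left corner (seen from the robot), 12 mm in from both edges: the place to press. A rocking corner rests level like the rest but goes down about 4 mm at some 3 to 4 N and springs back (the opposite corner comes up meanwhile); a sound corner gives less than 1 mm at 10 N
- corner_nr (a point): point on the plate's top face at its near right corner (seen from the robot), 12 mm in from both edges: the place to press. A rocking corner rests level like the rest but goes down about 4 mm at some 3 to 4 N and springs back (the opposite corner comes up meanwhile); a sound corner gives less than 1 mm at 10 N
- corner_fl (a point): point on the plate's top face at its far left corner (seen from the robot), 12 mm in from both edges: the place to press. A rocking corner rests level like the rest but goes down about 4 mm at some 3 to 4 N and springs back (the opposite corner comes up meanwhile); a sound corner gives less than 1 mm at 10 N
- corner_fr (a point): point on the plate's top face at its far right corner (seen from the robot), 12 mm in from both edges: the place to press. A rocking corner rests level like the rest but goes down about 4 mm at some 3 to 4 N and springs back (the opposite corner comes up meanwhile); a sound corner gives less than 1 mm at 10 N
- tab_nl (a point): upper face of the near left corner's shim tab, 30 mm from its hinge, 10 mm from its free end: the place to press; about 29 mm above the bench raised, 16 mm flat. Tab: steel strip 24 wide, 40 long, 4 mm thick, pointing outward (base +y) from a hinge along the base's x axis, 14 mm above the bench, 72 mm from the base's centre line
- tab_nr (a point): upper face of the near right corner's shim tab, 30 mm from its hinge, 10 mm from its free end: the place to press; about 29 mm above the bench raised, 16 mm flat. Tab: steel strip 24 wide, 40 long, 4 mm thick, pointing outward (base -y) from a hinge along the base's x axis, 14 mm above the bench, 72 mm from the base's centre line
- tab_fl (a point): upper face of the far left corner's shim tab, 30 mm from its hinge, 10 mm from its free end: the place to press; about 29 mm above the bench raised, 16 mm flat. Tab: steel strip 24 wide, 40 long, 4 mm thick, pointing outward (base +y) from a hinge along the base's x axis, 14 mm above the bench, 72 mm from the base's centre line
- tab_fr (a point): upper face of the far right corner's shim tab, 30 mm from its hinge, 10 mm from its free end: the place to press; about 29 mm above the bench raised, 16 mm flat. Tab: steel strip 24 wide, 40 long, 4 mm thick, pointing outward (base -y) from a hinge along the base's x axis, 14 mm above the bench, 72 mm from the base's centre line
- shim_nl (a joint): angle of the near left corner's shim tab, rad: 0 to 0.08 raised (as found), 0.44 pressed flat on the base. A fingertip near its free end pushes it down with about 4 N (more at a sound corner); it stays where it is left. Pressed flat it lifts that corner's foot pad 3.6 mm: this takes up the play of a short pad, but jacks up a sound corner
- shim_nr (a joint): angle of the near right corner's shim tab, rad: 0 to 0.08 raised (as found), 0.44 pressed flat on the base. A fingertip near its free end pushes it down with about 4 N (more at a sound corner); it stays where it is left. Pressed flat it lifts that corner's foot pad 3.6 mm: this takes up the play of a short pad, but jacks up a sound corner
- shim_fl (a joint): angle of the far left corner's shim tab, rad: 0 to 0.08 raised (as found), 0.44 pressed flat on the base. A fingertip near its free end pushes it down with about 4 N (more at a sound corner); it stays where it is left. Pressed flat it lifts that corner's foot pad 3.6 mm: this takes up the play of a short pad, but jacks up a sound corner
- shim_fr (a joint): angle of the far right corner's shim tab, rad: 0 to 0.08 raised (as found), 0.44 pressed flat on the base. A fingertip near its free end pushes it down with about 4 N (more at a sound corner); it stays where it is left. Pressed flat it lifts that corner's foot pad 3.6 mm: this takes up the play of a short pad, but jacks up a sound corner
- spool: wooden thread spool, 26 mm across and 30 mm tall, standing on the fixture base between the two left tabs; origin at the centre of its underside (bystander)
- stud_block: small wooden block 22 x 26 x 20 mm, on the fixture base between the two right tabs; origin at the centre of its underside (bystander)
- can: aluminium can with paper label, 68 mm across, 120 mm tall, to the left of the fixture; origin at the centre of its underside (bystander)
- brush: glue brush lying on the bench to the right (bystander)
- roll: paper roll, ring 84 mm across, 24 mm tall, lying on the bench to the right; origin at the centre of its underside (bystander)
- last: white plastic heel last, about 95 x 60 x 75 mm, standing to the left; origin at the underside (bystander)
- hammer: hammer lying on the bench to the right of the robot (bystander)
Things that resemble listed ones, but are neither listed nor needed, are in the scene too. What is shaped like the plate but blue or purple is not meant.

How it is judged:
On the way, in this order (a step that is already met when the one before it is completed fails the run):
1. the rocking corner of the plate is pressed down (by more than 2.5 mm), all tabs still up (height (world z) of any of corner_nl, corner_nr, corner_fl, corner_fr below 0.0335 m and value of joint each of shim_nl, shim_nr, shim_fl, shim_fr below 0.15 rad), for 0.05 s.
2. after that, exactly one shim tab is pressed flat (((value of joint shim_nl above 0.38 rad and value of joint each of shim_nr, shim_fl, shim_fr below 0.15 rad) or (value of joint shim_nr above 0.38 rad and value of joint each of shim_nl, shim_fl, shim_fr below 0.15 rad) or (value of joint shim_fl above 0.38 rad and value of joint each of shim_nl, shim_nr, shim_fr below 0.15 rad) or (value of joint shim_fr above 0.38 rad and value of joint each of shim_nl, shim_nr, shim_fl below 0.15 rad))), for 0.1 s.
At the end, for the whole second after the job is handed in: The rocking corner's shim tab is flat (over 0.38 rad of 0.44), the other three are still up (under 0.15 rad), and the plate lies at rest and level: every corner within 1.5 mm of its 36 mm height (((value of joint shim_nl above 0.38 rad and value of joint each of shim_nr, shim_fl, shim_fr below 0.15 rad) or (value of joint shim_nr above 0.38 rad and value of joint each of shim_nl, shim_fl, shim_fr below 0.15 rad) or (value of joint shim_fl above 0.38 rad and value of joint each of shim_nl, shim_nr, shim_fr below 0.15 rad) or (value of joint shim_fr above 0.38 rad and value of joint each of shim_nl, shim_nr, shim_fl below 0.15 rad)) and height (world z) of corner_nl between 0.0345 and 0.0375 m and height (world z) of corner_nr between 0.0345 and 0.0375 m and height (world z) of corner_fl between 0.0345 and 0.0375 m and height (world z) of corner_fr between 0.0345 and 0.0375 m and linear speed of plate below 0.01 m/s); the robot touches nothing.
It fails at once if a sound corner is jacked up by its shim (a corner over 2.2 mm high while a tab is pressed beyond 0.25 rad) (value of joint any of shim_nl, shim_nr, shim_fl, shim_fr above 0.25 rad and height (world z) of any of corner_nl, corner_nr, corner_fl, corner_fr above 0.0382 m).
It fails at once if the plate is lifted (its middle over 6 mm up) (height (world z) of plate above 0.032 m).
It fails at once if a bystander is moved or lifted by more than 25 mm (distance of any of spool, stud_block, can, brush, roll, last, hammer from where it was at the start of the episode above 0.025 m).
It also fails if it takes over 51 s, if anything falls off the work surface, if the arm or the gripper's body presses on something with over 40 N, if the wrist force passes 120 N, or if a joint passes its speed limit or range.

## Robot

A 6-joint arm with a two-finger parallel gripper is mounted at the origin on the work surface. World frame = base frame: x ahead of the robot, y to its left, z up, the work surface at z = 0. Lengths are in m, angles in rad, forces in N, time in s.
With the tool pointing down it reaches from about 0.35 to 0.975 m from the base axis. Payload 4.9 kg.
Tool frame: the origin (TCP) lies on the centre line of the jaws, within the pads' length; the fingertips stand 11 mm ahead of it and the grasp point (between the pads) lies 8 mm behind it; z points along the fingers, y is the direction in which the jaws open and shut (so a half turn about z gives the same grasp; the last joint's range is limited). The gripper opens to 85 mm and grips with 20 to 120 N. Pads are 22 mm wide; open, the fingers measure 114 mm over their backs; the gripper's body (76 mm by 85 mm) begins 54 mm behind the grasp point. The pads swing forward as they close: fully open they stand 13 mm farther back than shut.
Start: joints at [1.162, 0.053, 1.613, -0, 1.476, -0.119], TCP at [0.179, 0.599, 0.242] pointing down, gripper open.
Joint ranges: [-3.01, 3.01], [-1.01, 2.22], [0.06, 2.58], [-1.02, 4.17], [0.09, 2.62], [-3.14, 3.14]. Speed limits (rad/s): [2.57, 2.57, 3.14, 3.14, 3.14, 3.14].

## Interface

Orientations are given as a rotation vector (axis times angle).
In Python, from station import ctrl gives the robot as it stands.
- The arm moves only by the tool send_rows, never from a script. Its argument "series" is a list of rows, each an object of numbers: "tx", "ty", "tz": the shift along the tool's x, y, z in cm; "wx", "wy", "wz": the turn, a rotation vector about the tool's x, y, z in rad; "jaw": the closure, from 0 (fully open) to 1 (shut). In form: [{"tx": .., "ty": .., "tz": .., "wx": .., "wy": .., "wz": .., "jaw": ..}, ...]. A call has 1 to 5 rows; each row shifts and turns the pose as measured when the row begins, along the tool's axes as they then stand; what a row does not reach is not made up. A row lasts 1/8 s, in which the tool goes at most 62.5 mm and 10.7 degrees, less where a joint would pass 70% of its speed; a pose out of reach is approached as far as the arm can. A call is refused whole if a number of a shift passes 6.25 or a number of a turn 0.188, either way. A call with a gripper value outside its range is refused whole. The fingers move at their own pace and stop on an object; "squeeze" is the grip in N (left out, the last holds). Time passes only in rows, so rows that do not move let the fingers close. It gives the time, the measured TCP pose, the force and the opening at its end, in the units of the state.
- ctrl.get_obs(): the state, without advancing time (a new reading comes with each control period).
- ctrl.get_image(name): name is "scene" or "top" or "wrist"; returns the picture (480x640x3 uint8, red, green, blue); there is no depth.
- ctrl.camera_info(name): a dict with "mtx" (3x3 intrinsics, pixels), "R" (3x3) and "t" (3): a world point X has camera coordinates R X + t. Camera axes: x right, y down, z forward; pixel columns grow to the right and rows downward; lengths in m; the calibration is good to about 2 mm. A picture is of the moment at which its call begins: read the wrist's pose just before it. camera_info takes no time and is no camera call; for the wrist camera it gives the pose at the moment of the call.
- ctrl.finish_job(): hands the job in, once; it reports no verdict.
The state is a dict: "t": time; "q": joint angles; "dq": joint speeds; "effort": joint torques, N m; "tool_pos": TCP position; "tool_rot": TCP orientation; "contact_force": force on the tool from outside, world axes, zero at the start; "wrist_torque": the same for the moment, N m; "opening": finger opening in m.
Only numpy, scipy, OpenCV 4.12 (cv2) and the standard library are available. Lean on these libraries where they do the work, as an engineer would, in place of code of your own. Each camera call takes 0.05 s, during which the arm holds its last target.

## Working session

There is one attempt and no reset: what is moved stays moved. The work goes in short steps, Python scripts to look and compute and a tool call to move; the robot and the scene stay as the last step left them, time stands still between calls to the robot, and variables do not carry over. Pictures are saved under pics/ and viewed, and the job is handed in when it is done.

Besides the shell and the picture viewer there is one more tool, called after "Request:" by a JSON object that holds its "name" and its "arguments", one argument or row to a line. send_rows: Moves the arm, as the interface text tells. Its arguments: {"type":"object","properties":{"series":{"type":"array"},"squeeze":{"type":"number"}},"required":["series"]}

```bash
mkdir -p pics; ls; python3 - <<'E'
from station import ctrl
import cv2
o=ctrl.get_obs();print(o)
for n in ("scene","top"):
    cv2.imwrite(f"pics/{n}0.png",ctrl.get_image(n)[:,:,::-1])
    c=ctrl.camera_info(n);print(n,c)
E
```

```text
pics
{'t': 0.0, 'q': array([ 1.16200679e+00,  5.33734766e-02,  1.61429221e+00,  2.41454490e-06,
        1.47599662e+00, -1.18994747e-01]), 'dq': array([ 0.00025798, -0.00015742, -0.00028619,  0.00133619, -0.00254766,
       -0.00086177]), 'effort': array([-1.05010939e-03, -3.93689525e+01, -3.70175421e+01, -1.67753615e-04,
        7.08385240e-03, -1.28829726e-05]), 'tool_pos': array([0.17835336, 0.59838696, 0.24105376]), 'tool_rot': array([-0.45353924, -3.10813296,  0.00313693]), 'contact_force': array([0.52927192, 0.19344616, 0.01921134]), 'wrist_torque': array([-0.01382771,  0.00426808, -0.05153643]), 'opening': 0.0855069389701563}
scene {'mtx': array([[517.70694466,   0.        , 326.04483625],
       [  0.        , 517.70694466, 240.74098624],
       [  0.        ,   0.        ,   1.        ]]), 'R': array([[ 0.68912166,  0.72458471,  0.00939848],
       [ 0.55914804, -0.52344252, -0.64293188],
       [-0.46093904,  0.44831342, -0.7658657 ]]), 't': array([-0.34444978, -0.23399785,  1.44380375])}
top {'mtx': array([[514.89499879,   0.        , 323.45807538],
       [  0.        , 514.89499879, 235.7153046 ],
       [  0.        ,   0.        ,   1.        ]]), 'R': array([[ 0.01436565, -0.99988455,  0.00495175],
       [-0.98566532, -0.01499357, -0.16804486],
       [ 0.16809971, -0.00246669, -0.98576691]]), 't': array([-0.00175464,  0.48397436,  1.15165418])}
```

View pics/scene0.png

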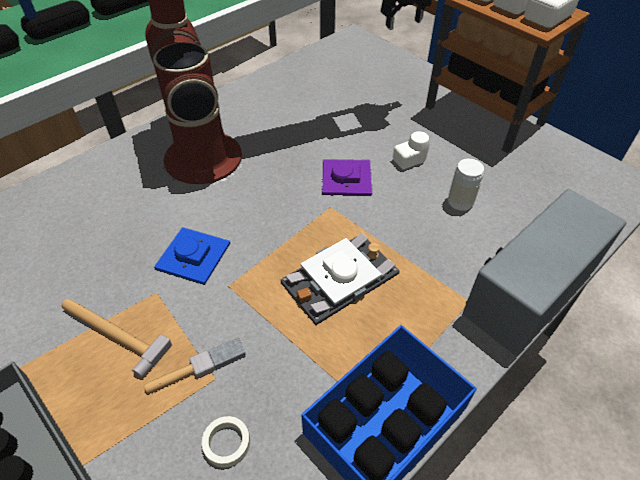

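View pics/top0.png

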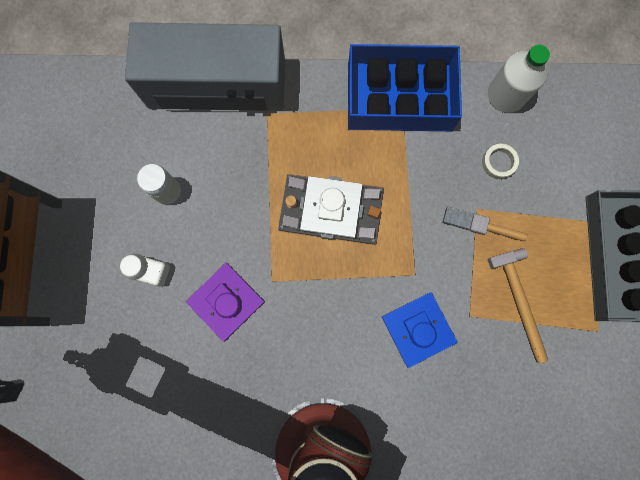

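The top view shows the plate (white, centred around 332,207) on the dark base between tabs. The spool is at (291,202) and the block at (374,211). I'll enlarge it.

```bash
python3 - <<'E'
import cv2
a=cv2.imread("pics/top0.png")[165:255,270:395]
cv2.imwrite("pics/topc.png",cv2.resize(a,None,fx=6.4,fy=6.4,interpolation=cv2.INTER_CUBIC))
E
```

```text
(no output)
```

View pics/topc.png

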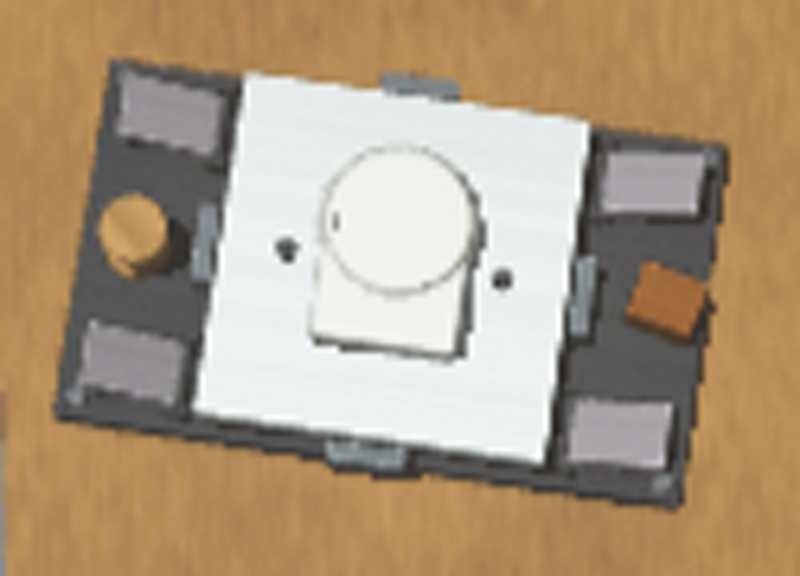

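The crop shows the plate's top corners at FL (245,73), FR (590,123), NR (547,463) and NL (195,415). The base corners are at (112,60), (728,147), (680,508) and (57,418).

```bash
cat > h.py <<'E'
import numpy as np
from station import ctrl
def ray(name,uv,z):
    c=ctrl.camera_info(name);R,t=c["R"],c["t"]
    d=R.T@np.linalg.solve(c["mtx"],[uv[0],uv[1],1.]);o=-R.T@t
    return o+d*(z-o[2])/d[2]
def proj(name,X):
    c=ctrl.camera_info(name);p=c["mtx"]@(c["R"]@np.array(X)+c["t"]);return p[:2]/p[2]
E
python3 - <<'E'
from h import *
f=lambda u:(270+(u[0]+.5)/6.4-.5,165+(u[1]+.5)/6.4-.5)
def fit(px,z,lx,ly):
    P=np.array([ray("top",f(p),z)[:2] for p in px]) # FL FR NR NL
    c=P.mean(0);ex=(P[0]+P[1]-P[2]-P[3]);ey=(P[0]+P[3]-P[1]-P[2])
    print(P.round(4).tolist(),c.round(4),"sizes",np.linalg.norm(ex)/2,np.linalg.norm(ey)/2,"yaw",np.arctan2(ex[1],ex[0]),np.arctan2(-ey[0],ey[1]))
fit([(245,73),(590,123),(547,463),(195,415)],.036,1,1)
fit([(112,60),(728,147),(680,508),(57,418)],.012,1,1)
E
```

```text
[[0.628, 0.0445], [0.6109, -0.0835], [0.4831, -0.0681], [0.4988, 0.0602]] [ 0.5552 -0.0118] sizes 0.12939993014016843 0.12916747270732945 yaw -0.12041045897664227 -0.12768398366559072
[[0.6393, 0.0956], [0.609, -0.1374], [0.471, -0.119], [0.5013, 0.1124]] [ 0.5551 -0.0121] sizes 0.13910959308706716 0.23417916184804138 yaw -0.12717333083692736 -0.1297583809829042
```

```bash
python3 - <<'E'
from h import *
from scipy.spatial.transform import Rotation as R
f=lambda u:(270+(u[0]+.5)/6.4-.5,165+(u[1]+.5)/6.4-.5)
c=np.array([.555,-.012]);a=-.127
B=np.array([[np.cos(a),-np.sin(a)],[np.sin(a),np.cos(a)]])
for n,p,z in (("fl",(172,115),.025),("fr",(656,183),.025),("nl",(134,362),.025),("nr",(621,434),.025),("spool",(133,228),.042),("block",(670,295),.032)):
    w=ray("top",f(p),z)[:2];print(n,w.round(4),"base frame mm",(1e3*B.T@(w-c)).round(1))
o=ctrl.get_obs();print(R.from_rotvec(o["tool_rot"]).as_matrix().round(3))
for n,s in (("fl",(1,1)),("fr",(1,-1)),("nl",(-1,1)),("nr",(-1,-1))):
    print(n,"corner",(c+B@(np.array(s)*.054)).round(4))
E
```

```text
fl [0.6145 0.0717] base frame mm [48.4 90.6]
fr [ 0.5912 -0.109 ] base frame mm [ 48.2 -91.6]
nl [0.5204 0.0835] base frame mm [-46.5  90.4]
nr [ 0.4961 -0.096 ] base frame mm [-47.7 -90.8]
spool [0.5669 0.0841] base frame mm [-0.4 96.8]
block [ 0.5471 -0.1134] base frame mm [   5.  -101.6]
[[-0.958  0.286 -0.001]
 [ 0.286  0.958 -0.002]
 [ 0.    -0.002 -1.   ]]
fl corner [0.6154 0.0347]
fr corner [ 0.6017 -0.0724]
nl corner [0.5083 0.0484]
nr corner [ 0.4946 -0.0587]
```

```bash
cat > go.py <<'E'
import sys
from h import *
from scipy.spatial.transform import Rotation as R
o=ctrl.get_obs();T=np.array([float(v) for v in sys.argv[1:4]])
M=R.from_rotvec(o["tool_rot"]).as_matrix()
print("t",o["t"],"pos",o["tool_pos"].round(4),"F",o["contact_force"].round(2),"shift cm",(100*M.T@(T-o["tool_pos"])).round(2))
a=-.127
D=np.array([[-np.cos(a),np.sin(a),0],[-np.sin(a),-np.cos(a),0],[0,0,-1.]])
D[:,1]=np.cross(D[:,2],D[:,0])
print("turn",R.from_matrix(M.T@D).as_rotvec().round(3), M.round(3).tolist())
E
python3 go.py .508 .048 .24
```

```text
t 0.1 pos [0.1784 0.5984 0.2411] F [ 0.17 -0.31  0.11] shift cm [-47.32 -43.33   0.19]
turn [-0.002 -0.    -0.163] [[-0.958, 0.286, -0.001], [0.286, 0.958, -0.002], [0.0, -0.002, -1.0]]
```

Request:
{"name": "send_rows", "arguments": {
  "series": [
    {"tx": -4.2, "ty": -3.9, "jaw": 1},
    {"tx": -4.2, "ty": -3.9, "jaw": 1},
    {"tx": -4.2, "ty": -3.9, "jaw": 1},
    {"tx": -4.2, "ty": -3.9, "jaw": 1},
    {"tx": -4.2, "ty": -3.9, "jaw": 1}
  ],
  "squeeze": 20
}}

```text
invalid input at $.series[0]: expected keys tx, ty, tz, wx, wy, wz, jaw
```

Request:
{"name": "send_rows", "arguments": {
  "series": [
    {"tx": -4.2, "ty": -3.9, "jaw": 1},
    {"tx": -4.2, "ty": -3.9, "jaw": 1},
    {"tx": -4.2, "ty": -3.9, "jaw": 1},
    {"tx": -4.2, "ty": -3.9, "jaw": 1},
    {"wz": -0.16, "jaw": 1}
  ]
}}

```text
invalid input at $.series[0]: expected keys tx, ty, tz, wx, wy, wz, jaw
```

```bash
python3 go.py .508 .048 .08
```

```text
t 0.1 pos [0.1784 0.5984 0.2411] F [ 0.17 -0.31  0.11] shift cm [-47.32 -43.29  16.19]
turn [-0.002 -0.    -0.163] [[-0.958, 0.286, -0.001], [0.286, 0.958, -0.002], [0.0, -0.002, -1.0]]
```

Request:
{"name": "send_rows", "arguments": {
  "series": [
    {"tx": -4.2, "ty": -3.9, "tz": 0, "wx": 0, "wy": 0, "wz": 0, "jaw": 1},
    {"tx": -4.2, "ty": -3.9, "tz": 0, "wx": 0, "wy": 0, "wz": 0, "jaw": 1},
    {"tx": -4.2, "ty": -3.9, "tz": 0, "wx": 0, "wy": 0, "wz": 0, "jaw": 1},
    {"tx": -4.2, "ty": -3.9, "tz": 0, "wx": 0, "wy": 0, "wz": 0, "jaw": 1},
    {"tx": -4.2, "ty": -3.9, "tz": 0, "wx": 0, "wy": 0, "wz": 0, "jaw": 1}
  ],
  "squeeze": 20
}}

```text
t: 0.72
tool_pos: [0.3254, 0.3465, 0.2382]
tool_rot: [-0.441, -3.108, 0.009]
contact_force: [0.5, -0.4, 0.0]
opening: 0.0001
```

Request:
{"name": "send_rows", "arguments": {
  "series": [
    {"tx": -4.2, "ty": -3.9, "tz": 0, "wx": 0, "wy": 0, "wz": 0, "jaw": 1},
    {"tx": -4.2, "ty": -3.9, "tz": 0, "wx": 0, "wy": 0, "wz": 0, "jaw": 1},
    {"tx": -4.2, "ty": -3.9, "tz": 0, "wx": 0, "wy": 0, "wz": 0, "jaw": 1},
    {"tx": -4.2, "ty": -3.9, "tz": 0, "wx": 0, "wy": 0, "wz": 0, "jaw": 1},
    {"tx": 0, "ty": 0, "tz": 0, "wx": 0, "wy": 0, "wz": -0.16, "jaw": 1}
  ]
}}

```text
t: 1.35
tool_pos: [0.4461, 0.1394, 0.2372]
tool_rot: [-0.193, -3.133, 0.01]
contact_force: [-0.1, 0.4, -1.7]
opening: -0.0
```

```bash
python3 go.py .508 .048 .08
```

```text
t 1.35 pos [0.4461 0.1394 0.2372] F [-0.1   0.41 -1.72] shift cm [-7.3  -8.21 15.76]
turn [-0.007 -0.002  0.004] [[-0.992, 0.123, -0.003], [0.123, 0.992, -0.006], [0.002, -0.007, -1.0]]
```

Request:
{"name": "send_rows", "arguments": {
  "series": [
    {"tx": -3.7, "ty": -4.1, "tz": 0, "wx": 0, "wy": 0, "wz": 0, "jaw": 1},
    {"tx": -3.7, "ty": -4.1, "tz": 0, "wx": 0, "wy": 0, "wz": 0, "jaw": 1},
    {"tx": 0, "ty": 0, "tz": 5, "wx": 0, "wy": 0, "wz": 0, "jaw": 1},
    {"tx": 0, "ty": 0, "tz": 5, "wx": 0, "wy": 0, "wz": 0, "jaw": 1},
    {"tx": 0, "ty": 0, "tz": 5, "wx": 0, "wy": 0, "wz": 0, "jaw": 1}
  ]
}}

```text
t: 1.98
tool_pos: [0.515, 0.0433, 0.088]
tool_rot: [0.195, 3.128, -0.009]
contact_force: [0.7, -0.6, -0.4]
opening: -0.0002
```

```bash
python3 go.py .508 .048 .055
python3 - <<'E'
from h import *
import cv2
cv2.imwrite("pics/s1.png",ctrl.get_image("scene")[:,:,::-1][200:350,240:440].repeat(4,0).repeat(4,1))
E
```

```text
t 1.975 pos [0.515  0.0433 0.088 ] F [ 0.69 -0.59 -0.43] shift cm [0.78 0.4  3.29]
turn [-0.005  0.008  0.002] [[-0.992, 0.124, 0.008], [0.124, 0.992, -0.006], [-0.008, -0.005, -1.0]]
```

View pics/s1.png

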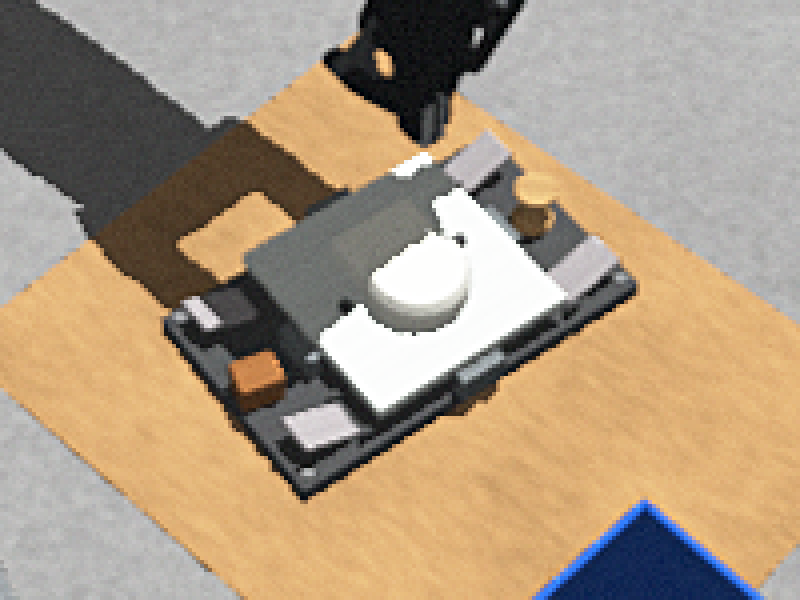

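The fingertip hovers over the near-left corner (tip at about 430,140 in the crop). I'll press there in small steps.

Request:
{"name": "send_rows", "arguments": {
  "series": [
    {"tx": 0.8, "ty": 0.4, "tz": 2.0, "wx": 0, "wy": 0, "wz": 0, "jaw": 1},
    {"tx": 0, "ty": 0, "tz": 1.3, "wx": 0, "wy": 0, "wz": 0, "jaw": 1},
    {"tx": 0, "ty": 0, "tz": 0, "wx": 0, "wy": 0, "wz": 0, "jaw": 1}
  ]
}}

```text
t: 2.4
tool_pos: [0.501, 0.0485, 0.0475]
tool_rot: [-0.195, -3.125, 0.009]
contact_force: [0.5, -0.8, 0.0]
opening: -0.0002
```

Request:
{"name": "send_rows", "arguments": {
  "series": [
    {"tx": 0, "ty": 0, "tz": 0.3, "wx": 0, "wy": 0, "wz": 0, "jaw": 1}
  ]
}}

```text
t: 2.52
tool_pos: [0.5015, 0.0486, 0.0468]
tool_rot: [-0.195, -3.125, 0.009]
contact_force: [-11.6, 0.7, 19.2]
opening: -0.0005
```

Request:
{"name": "send_rows", "arguments": {
  "series": [
    {"tx": 0, "ty": 0, "tz": 0.3, "wx": 0, "wy": 0, "wz": 0, "jaw": 1}
  ]
}}

```text
t: 2.65
tool_pos: [0.5016, 0.0486, 0.0468]
tool_rot: [-0.194, -3.122, 0.009]
contact_force: [-13.0, 1.1, 20.9]
opening: -0.0003
```

Request:
{"name": "send_rows", "arguments": {
  "series": [
    {"tx": 0, "ty": 0, "tz": 0.2, "wx": 0, "wy": 0, "wz": 0, "jaw": 1}
  ]
}}

```text
t: 2.78
tool_pos: [0.5019, 0.0486, 0.047]
tool_rot: [-0.193, -3.121, 0.01]
contact_force: [-6.3, 0.2, 6.5]
opening: 0.0002
```

Near left is sound: the tip held at TCP 0.047 under 20 N. Next is far left.

Request:
{"name": "send_rows", "arguments": {
  "series": [
    {"tx": 0, "ty": 0, "tz": -2.5, "wx": 0, "wy": 0, "wz": 0, "jaw": 1},
    {"tx": -5.5, "ty": 0, "tz": 0, "wx": 0, "wy": 0, "wz": 0, "jaw": 1},
    {"tx": -5.0, "ty": 0, "tz": 0, "wx": 0, "wy": 0, "wz": 0, "jaw": 1},
    {"tx": 0, "ty": 0, "tz": 0, "wx": 0, "wy": 0, "wz": 0, "jaw": 1}
  ]
}}

```text
t: 3.28
tool_pos: [0.6112, 0.0353, 0.0757]
tool_rot: [-0.193, -3.129, 0.01]
contact_force: [0.2, -0.2, -0.1]
opening: 0.0002
```

```bash
python3 go.py .6145 .0347 .055
```

```text
t 3.275 pos [0.6112 0.0353 0.0757] F [ 0.16 -0.16 -0.11] shift cm [-0.35 -0.    2.07]
turn [-0.007 -0.007  0.004] [[-0.992, 0.123, -0.007], [0.123, 0.992, -0.006], [0.007, -0.007, -1.0]]
```

Request:
{"name": "send_rows", "arguments": {
  "series": [
    {"tx": -0.3, "ty": 0, "tz": 2.0, "wx": 0, "wy": 0, "wz": 0, "jaw": 1},
    {"tx": 0, "ty": 0, "tz": 0.6, "wx": 0, "wy": 0, "wz": 0, "jaw": 1},
    {"tx": 0, "ty": 0, "tz": 0, "wx": 0, "wy": 0, "wz": 0, "jaw": 1}
  ]
}}

```text
t: 3.65
tool_pos: [0.6118, 0.0351, 0.0472]
tool_rot: [-0.192, -3.126, 0.01]
contact_force: [0.3, 0.5, 0.8]
opening: -0.0001
```

Request:
{"name": "send_rows", "arguments": {
  "series": [
    {"tx": 0, "ty": 0, "tz": 0.2, "wx": 0, "wy": 0, "wz": 0, "jaw": 1}
  ]
}}

```text
t: 3.78
tool_pos: [0.6118, 0.0351, 0.0469]
tool_rot: [-0.191, -3.127, 0.011]
contact_force: [-4.4, -0.6, 15.6]
opening: -0.0001
```

Request:
{"name": "send_rows", "arguments": {
  "series": [
    {"tx": 0, "ty": 0, "tz": 0.2, "wx": 0, "wy": 0, "wz": 0, "jaw": 1}
  ]
}}

```text
t: 3.9
tool_pos: [0.6118, 0.0351, 0.047]
tool_rot: [-0.191, -3.127, 0.011]
contact_force: [-4.8, -0.3, 9.9]
opening: 0.0002
```

Request:
{"name": "send_rows", "arguments": {
  "series": [
    {"tx": 0, "ty": 0, "tz": 0.2, "wx": 0, "wy": 0, "wz": 0, "jaw": 1}
  ]
}}

```text
t: 4.03
tool_pos: [0.6118, 0.0351, 0.047]
tool_rot: [-0.191, -3.127, 0.012]
contact_force: [-3.7, 0.8, 8.6]
opening: -0.0004
```

Far left is also sound (16 N, no give). Next is far right, after lifting above the form.

Request:
{"name": "send_rows", "arguments": {
  "series": [
    {"tx": -0.3, "ty": 0, "tz": -3.5, "wx": 0, "wy": 0, "wz": 0, "jaw": 1},
    {"tx": 0, "ty": -5.4, "tz": 0, "wx": 0, "wy": 0, "wz": 0, "jaw": 1},
    {"tx": 0, "ty": -5.4, "tz": 0, "wx": 0, "wy": 0, "wz": 0, "jaw": 1},
    {"tx": 0, "ty": 0, "tz": 0, "wx": 0, "wy": 0, "wz": 0, "jaw": 1}
  ]
}}

```text
t: 4.53
tool_pos: [0.6014, -0.0737, 0.0863]
tool_rot: [-0.186, -3.131, 0.013]
contact_force: [0.3, 0.1, -0.4]
opening: 0.0
```

```bash
python3 go.py .6017 -.0724 .05
```

```text
t 4.525 pos [ 0.6014 -0.0737  0.0863] F [ 0.27  0.09 -0.37] shift cm [-0.03  0.16  3.63]
turn [-0.009 -0.004  0.009] [[-0.993, 0.118, -0.005], [0.118, 0.993, -0.008], [0.004, -0.009, -1.0]]
```

Request:
{"name": "send_rows", "arguments": {
  "series": [
    {"tx": 0, "ty": 0.1, "tz": 2.5, "wx": 0, "wy": 0, "wz": 0, "jaw": 1},
    {"tx": 0, "ty": 0, "tz": 1.1, "wx": 0, "wy": 0, "wz": 0, "jaw": 1},
    {"tx": 0, "ty": 0, "tz": 0, "wx": 0, "wy": 0, "wz": 0, "jaw": 1}
  ]
}}

```text
t: 4.9
tool_pos: [0.6012, -0.0713, 0.0504]
tool_rot: [-0.185, -3.133, 0.012]
contact_force: [0.8, 0.2, 0.7]
opening: -0.0001
```

Request:
{"name": "send_rows", "arguments": {
  "series": [
    {"tx": 0, "ty": 0, "tz": 0.2, "wx": 0, "wy": 0, "wz": 0, "jaw": 1}
  ]
}}

```text
t: 5.03
tool_pos: [0.6016, -0.0708, 0.049]
tool_rot: [-0.184, -3.134, 0.012]
contact_force: [0.1, -0.2, -0.6]
opening: -0.0001
```

Request:
{"name": "send_rows", "arguments": {
  "series": [
    {"tx": 0, "ty": 0, "tz": 0.2, "wx": 0, "wy": 0, "wz": 0, "jaw": 1}
  ]
}}

```text
t: 5.15
tool_pos: [0.6021, -0.0705, 0.0475]
tool_rot: [-0.183, -3.135, 0.012]
contact_force: [0.6, 0.6, 0.2]
opening: 0.0002
```

Request:
{"name": "send_rows", "arguments": {
  "series": [
    {"tx": 0, "ty": 0, "tz": 0.2, "wx": 0, "wy": 0, "wz": 0, "jaw": 1}
  ]
}}

```text
t: 5.28
tool_pos: [0.6023, -0.0705, 0.0469]
tool_rot: [-0.182, -3.134, 0.013]
contact_force: [-6.4, 1.5, 11.8]
opening: 0.0003
```

Request:
{"name": "send_rows", "arguments": {
  "series": [
    {"tx": 0, "ty": 0, "tz": 0.2, "wx": 0, "wy": 0, "wz": 0, "jaw": 1}
  ]
}}

```text
t: 5.4
tool_pos: [0.6024, -0.0704, 0.0469]
tool_rot: [-0.182, -3.133, 0.013]
contact_force: [-6.7, 0.9, 11.5]
opening: 0.0002
```

Far right is sound too (12 N). Near right is the one left, so I'll press it to confirm.

Request:
{"name": "send_rows", "arguments": {
  "series": [
    {"tx": 0, "ty": 0, "tz": -3, "wx": 0, "wy": 0, "wz": 0, "jaw": 1},
    {"tx": 5.4, "ty": 0, "tz": 0, "wx": 0, "wy": 0, "wz": 0, "jaw": 1},
    {"tx": 5.4, "ty": 0, "tz": 0, "wx": 0, "wy": 0, "wz": 0, "jaw": 1},
    {"tx": 0, "ty": 0, "tz": 0, "wx": 0, "wy": 0, "wz": 0, "jaw": 1}
  ]
}}

```text
t: 5.9
tool_pos: [0.4937, -0.0575, 0.0793]
tool_rot: [-0.182, -3.136, 0.014]
contact_force: [0.1, -0.4, -0.2]
opening: -0.0006
```

```bash
python3 go.py .4956 -.0587 .05
```

```text
t 5.9 pos [ 0.4937 -0.0575  0.0793] F [ 0.14 -0.43 -0.23] shift cm [-0.21 -0.07  2.93]
turn [-0.009 -0.     0.011] [[-0.993, 0.116, -0.001], [0.116, 0.993, -0.009], [0.0, -0.009, -1.0]]
```

Request:
{"name": "send_rows", "arguments": {
  "series": [
    {"tx": -0.2, "ty": -0.1, "tz": 2.0, "wx": 0, "wy": 0, "wz": 0, "jaw": 1},
    {"tx": 0, "ty": 0, "tz": 0.7, "wx": 0, "wy": 0, "wz": 0, "jaw": 1},
    {"tx": 0, "ty": 0, "tz": 0, "wx": 0, "wy": 0, "wz": 0, "jaw": 1}
  ]
}}

```text
t: 6.28
tool_pos: [0.499, -0.0598, 0.0544]
tool_rot: [0.182, 3.13, -0.016]
contact_force: [0.3, 0.0, -0.2]
opening: 0.0
```

Request:
{"name": "send_rows", "arguments": {
  "series": [
    {"tx": 0, "ty": 0, "tz": 0.3, "wx": 0, "wy": 0, "wz": 0, "jaw": 1}
  ]
}}

```text
t: 6.4
tool_pos: [0.5002, -0.0601, 0.0522]
tool_rot: [0.181, 3.129, -0.016]
contact_force: [-0.2, -0.4, 0.0]
opening: -0.0001
```

Request:
{"name": "send_rows", "arguments": {
  "series": [
    {"tx": 0, "ty": 0, "tz": 0.2, "wx": 0, "wy": 0, "wz": 0, "jaw": 1}
  ]
}}

```text
t: 6.52
tool_pos: [0.5007, -0.0602, 0.0505]
tool_rot: [0.181, 3.128, -0.016]
contact_force: [0.2, -0.5, 0.4]
opening: 0.0003
```

Request:
{"name": "send_rows", "arguments": {
  "series": [
    {"tx": 0, "ty": 0, "tz": 0.2, "wx": 0, "wy": 0, "wz": 0, "jaw": 1}
  ]
}}

```text
t: 6.65
tool_pos: [0.5011, -0.0603, 0.0487]
tool_rot: [0.181, 3.127, -0.016]
contact_force: [-0.9, -0.3, 0.5]
opening: 0.0002
```

Request:
{"name": "send_rows", "arguments": {
  "series": [
    {"tx": 0, "ty": 0, "tz": 0.2, "wx": 0, "wy": 0, "wz": 0, "jaw": 1}
  ]
}}

```text
t: 6.78
tool_pos: [0.5013, -0.0604, 0.0468]
tool_rot: [0.181, 3.127, -0.017]
contact_force: [-0.1, 0.3, 0.3]
opening: -0.0002
```

Request:
{"name": "send_rows", "arguments": {
  "series": [
    {"tx": 0, "ty": 0, "tz": 0.2, "wx": 0, "wy": 0, "wz": 0, "jaw": 1}
  ]
}}

```text
t: 6.9
tool_pos: [0.5012, -0.0605, 0.0449]
tool_rot: [0.181, 3.128, -0.017]
contact_force: [-2.1, -0.6, 3.5]
opening: -0.0001
```

It gives: 2 mm down at 3.5 N. I'll press a little farther.

Request:
{"name": "send_rows", "arguments": {
  "series": [
    {"tx": 0.3, "ty": 0, "tz": 0.2, "wx": 0, "wy": 0, "wz": 0, "jaw": 1}
  ]
}}

```text
t: 7.02
tool_pos: [0.4999, -0.0605, 0.044]
tool_rot: [0.181, 3.123, -0.018]
contact_force: [2.5, 1.3, 3.5]
opening: 0.0001
```

Request:
{"name": "send_rows", "arguments": {
  "series": [
    {"tx": 0, "ty": 0, "tz": 0.2, "wx": 0, "wy": 0, "wz": 0, "jaw": 1}
  ]
}}

```text
t: 7.15
tool_pos: [0.5001, -0.0606, 0.043]
tool_rot: [0.181, 3.124, -0.018]
contact_force: [-8.4, 1.2, 15.0]
opening: -0.0001
```

Request:
{"name": "send_rows", "arguments": {
  "series": [
    {"tx": 0, "ty": 0, "tz": 0.2, "wx": 0, "wy": 0, "wz": 0, "jaw": 1}
  ]
}}

```text
t: 7.28
tool_pos: [0.5001, -0.0607, 0.0429]
tool_rot: [0.181, 3.125, -0.018]
contact_force: [-8.4, 2.1, 19.6]
opening: -0.0002
```

Request:
{"name": "send_rows", "arguments": {
  "series": [
    {"tx": 0, "ty": 0, "tz": 0.2, "wx": 0, "wy": 0, "wz": 0, "jaw": 1}
  ]
}}

```text
t: 7.4
tool_pos: [0.5001, -0.0607, 0.043]
tool_rot: [0.18, 3.127, -0.017]
contact_force: [-7.7, 1.4, 17.6]
opening: 0.0002
```

Near right rocks: it bottomed out 4 mm down, then took 15–20 N. Its tab's press point is at about (0.495, -0.107).

Request:
{"name": "send_rows", "arguments": {
  "series": [
    {"tx": 0, "ty": 0, "tz": -3.5, "wx": 0, "wy": 0, "wz": 0, "jaw": 1},
    {"tx": 0, "ty": -4.7, "tz": 0, "wx": 0, "wy": 0, "wz": 0, "jaw": 1},
    {"tx": 0, "ty": 0, "tz": 0, "wx": 0, "wy": 0, "wz": 0, "jaw": 1},
    {"tx": 0, "ty": 0, "tz": 0, "wx": 0, "wy": 0, "wz": 0, "jaw": 1}
  ]
}}

```text
t: 7.9
tool_pos: [0.4923, -0.1068, 0.0779]
tool_rot: [0.179, 3.131, -0.016]
contact_force: [-0.9, 0.0, -0.0]
opening: -0.0001
```

```bash
python3 go.py .495 -.107 .05
python3 - <<'E'
from h import *
import cv2
cv2.imwrite("pics/s2.png",ctrl.get_image("scene")[:,:,::-1][200:350,240:440].repeat(4,0).repeat(4,1))
E
```

```text
t 7.9 pos [ 0.4923 -0.1068  0.0779] F [-0.91  0.03 -0.02] shift cm [-0.26  0.04  2.79]
turn [-0.01   0.006  0.013] [[-0.993, 0.114, 0.005], [0.114, 0.993, -0.01], [-0.006, -0.01, -1.0]]
```

View pics/s2.png

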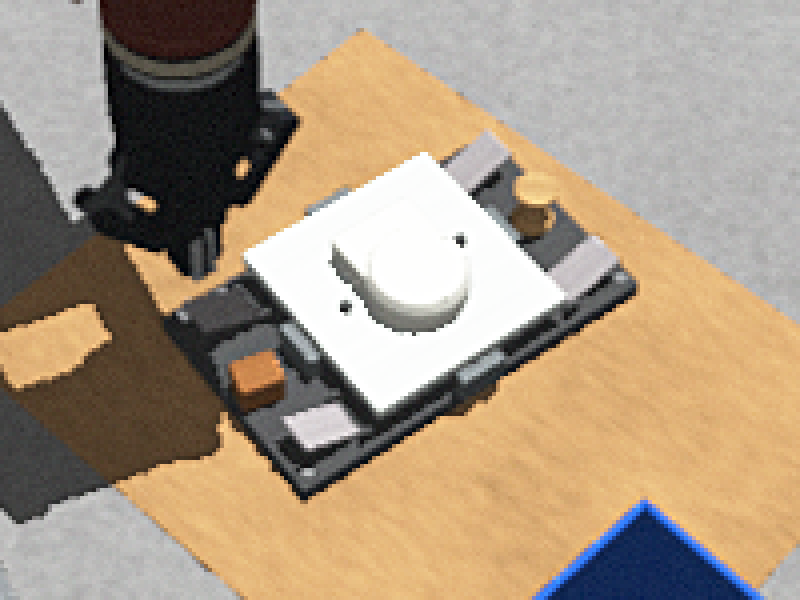

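The fingertip (200,275) stands above the near-right tab (225,305), and all four tabs are up. I'll descend.

Request:
{"name": "send_rows", "arguments": {
  "series": [
    {"tx": 0, "ty": 0, "tz": 2.0, "wx": 0, "wy": 0, "wz": 0, "jaw": 1},
    {"tx": 0, "ty": 0, "tz": 0.8, "wx": 0, "wy": 0, "wz": 0, "jaw": 1},
    {"tx": 0, "ty": 0, "tz": 0.4, "wx": 0, "wy": 0, "wz": 0, "jaw": 1}
  ]
}}

```text
t: 8.32
tool_pos: [0.492, -0.105, 0.0442]
tool_rot: [0.174, 3.133, -0.015]
contact_force: [0.3, -0.4, 0.2]
opening: 0.0003
```

```bash
python3 go.py .495 -.107 .027
```

```text
t 8.325 pos [ 0.492  -0.105   0.0442] F [ 0.28 -0.44  0.2 ] shift cm [-0.32 -0.15  1.72]
turn [-0.009  0.004  0.016] [[-0.994, 0.111, 0.003], [0.111, 0.994, -0.01], [-0.004, -0.009, -1.0]]
```

Request:
{"name": "send_rows", "arguments": {
  "series": [
    {"tx": -0.3, "ty": -0.2, "tz": 0.3, "wx": 0, "wy": 0, "wz": 0, "jaw": 1},
    {"tx": 0, "ty": 0, "tz": 0.3, "wx": 0, "wy": 0, "wz": 0, "jaw": 1}
  ]
}}

```text
t: 8.57
tool_pos: [0.4951, -0.1075, 0.0387]
tool_rot: [0.173, 3.134, -0.016]
contact_force: [-1.9, -2.4, 3.8]
opening: -0.0003
```

Request:
{"name": "send_rows", "arguments": {
  "series": [
    {"tx": 0, "ty": 0, "tz": 0.3, "wx": 0, "wy": 0, "wz": 0, "jaw": 1},
    {"tx": 0, "ty": 0, "tz": 0.3, "wx": 0, "wy": 0, "wz": 0, "jaw": 1}
  ]
}}

```text
t: 8.82
tool_pos: [0.4958, -0.1085, 0.0335]
tool_rot: [0.173, 3.133, -0.019]
contact_force: [-1.7, -1.5, 3.5]
opening: -0.0
```

Request:
{"name": "send_rows", "arguments": {
  "series": [
    {"tx": 0, "ty": 0, "tz": 0.3, "wx": 0, "wy": 0, "wz": 0, "jaw": 1},
    {"tx": 0, "ty": 0, "tz": 0.3, "wx": 0, "wy": 0, "wz": 0, "jaw": 1}
  ]
}}

```text
t: 9.07
tool_pos: [0.4962, -0.1089, 0.0275]
tool_rot: [0.173, 3.132, -0.02]
contact_force: [-1.4, -2.3, 3.7]
opening: -0.0
```

Request:
{"name": "send_rows", "arguments": {
  "series": [
    {"tx": 0, "ty": 0, "tz": 0.2, "wx": 0, "wy": 0, "wz": 0, "jaw": 1}
  ]
}}

```text
t: 9.2
tool_pos: [0.4965, -0.109, 0.0266]
tool_rot: [0.173, 3.132, -0.019]
contact_force: [-8.0, 1.2, 19.4]
opening: -0.0001
```

Request:
{"name": "send_rows", "arguments": {
  "series": [
    {"tx": 0, "ty": 0, "tz": 0.2, "wx": 0, "wy": 0, "wz": 0, "jaw": 1}
  ]
}}

```text
t: 9.32
tool_pos: [0.4966, -0.109, 0.0265]
tool_rot: [0.172, 3.134, -0.018]
contact_force: [-10.0, 1.7, 22.8]
opening: -0.0
```

Request:
{"name": "send_rows", "arguments": {
  "series": [
    {"tx": 0, "ty": 0, "tz": 0.2, "wx": 0, "wy": 0, "wz": 0, "jaw": 1}
  ]
}}

```text
t: 9.45
tool_pos: [0.4966, -0.109, 0.0265]
tool_rot: [0.172, 3.137, -0.018]
contact_force: [-9.7, 1.6, 19.7]
opening: -0.0
```

The tab bottomed with the tip at about 15.5 mm and 20 N. I'll lift off, then check the view and press the corner again.

Request:
{"name": "send_rows", "arguments": {
  "series": [
    {"tx": 0, "ty": 0, "tz": -2, "wx": 0, "wy": 0, "wz": 0, "jaw": 1},
    {"tx": 0, "ty": 0, "tz": -6, "wx": 0, "wy": 0, "wz": 0, "jaw": 1},
    {"tx": 5, "ty": 0, "tz": -6, "wx": 0, "wy": 0, "wz": 0, "jaw": 1},
    {"tx": 0, "ty": 0, "tz": 0, "wx": 0, "wy": 0, "wz": 0, "jaw": 1}
  ]
}}

```text
t: 9.95
tool_pos: [0.4567, -0.1017, 0.1585]
tool_rot: [0.172, 3.135, -0.012]
contact_force: [0.2, 0.6, -1.7]
opening: 0.0001
```

```bash
python3 - <<'E'
from h import *
import cv2
print(ctrl.get_obs()["tool_pos"],ctrl.get_obs()["contact_force"])
a=ctrl.get_image("scene")[:,:,::-1][200:350,240:440].repeat(3,0).repeat(3,1)
cv2.imwrite("pics/s3.png",a)
cv2.imwrite("pics/w3.png",ctrl.get_image("top")[:,:,::-1][165:255,270:395].repeat(6,0).repeat(6,1))
E
```

```text
[ 0.45665421 -0.10169738  0.15850839] [ 0.23937153  0.56680309 -1.66906473]
```

View pics/s3.png

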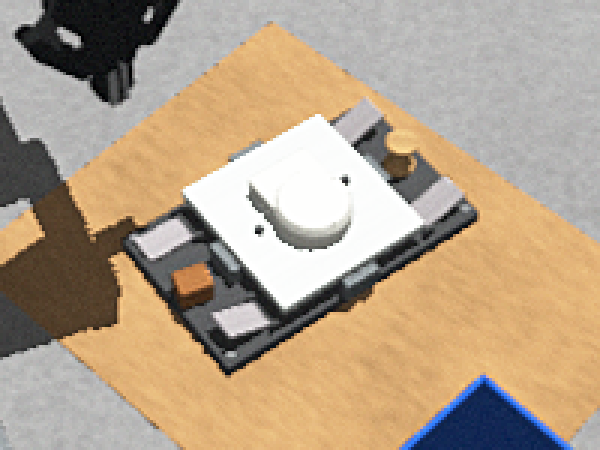

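View pics/w3.png

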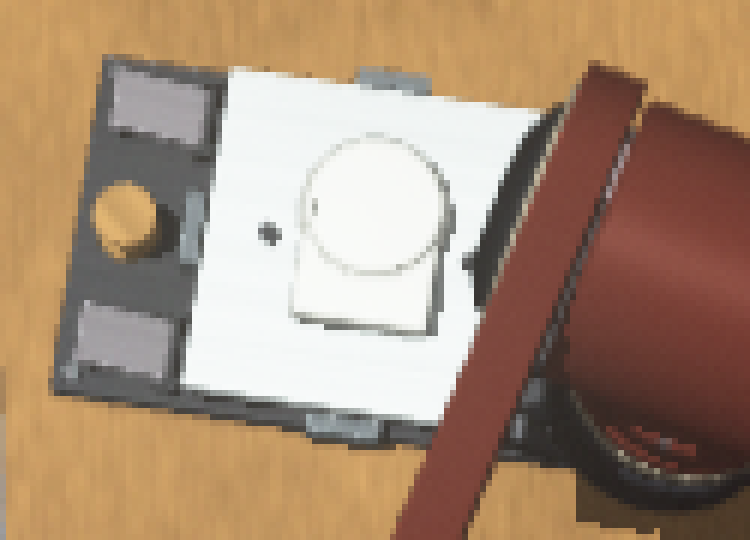

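The near-right tab (162,238) lies flat with no shadow gap, the other three are raised, and the spool and block haven't moved. As a check, I'll press the near-right corner lightly again.

```bash
python3 go.py .4956 -.0587 .055
```

```text
t 10.05 pos [ 0.4555 -0.1013  0.1541] F [ 0.49 -0.36 -0.23] shift cm [-3.57  4.73  9.87]
turn [-0.006 -0.005  0.018] [[-0.994, 0.109, -0.006], [0.109, 0.994, -0.005], [0.005, -0.006, -1.0]]
```

Request:
{"name": "send_rows", "arguments": {
  "series": [
    {"tx": -3.5, "ty": 4.7, "tz": 0, "wx": 0, "wy": 0, "wz": 0, "jaw": 1},
    {"tx": 0, "ty": 0, "tz": 4, "wx": 0, "wy": 0, "wz": 0, "jaw": 1},
    {"tx": 0, "ty": 0, "tz": 4, "wx": 0, "wy": 0, "wz": 0, "jaw": 1},
    {"tx": 0, "ty": 0, "tz": 0, "wx": 0, "wy": 0, "wz": 0, "jaw": 1}
  ]
}}

```text
t: 10.55
tool_pos: [0.493, -0.0555, 0.0623]
tool_rot: [-0.171, -3.118, 0.001]
contact_force: [-0.8, 0.0, 0.7]
opening: -0.0
```

```bash
python3 go.py .4956 -.0587 .049
```

```text
t 10.55 pos [ 0.493  -0.0555  0.0623] F [-0.83  0.04  0.68] shift cm [-0.31 -0.28  1.33]
turn [-0.002 -0.018  0.017] [[-0.994, 0.11, -0.018], [0.11, 0.994, 0.0], [0.018, -0.002, -1.0]]
```

Request:
{"name": "send_rows", "arguments": {
  "series": [
    {"tx": -0.3, "ty": -0.3, "tz": 1.0, "wx": 0, "wy": 0, "wz": 0, "jaw": 1},
    {"tx": 0, "ty": 0, "tz": 0.2, "wx": 0, "wy": 0, "wz": 0, "jaw": 1}
  ]
}}

```text
t: 10.8
tool_pos: [0.4962, -0.0592, 0.0497]
tool_rot: [-0.172, -3.118, 0.0]
contact_force: [-0.6, 0.0, -0.0]
opening: -0.0003
```

Request:
{"name": "send_rows", "arguments": {
  "series": [
    {"tx": 0, "ty": 0, "tz": 0.2, "wx": 0, "wy": 0, "wz": 0, "jaw": 1}
  ]
}}

```text
t: 10.92
tool_pos: [0.497, -0.0596, 0.0486]
tool_rot: [-0.172, -3.12, 0.001]
contact_force: [0.1, 0.1, -0.8]
opening: -0.0001
```

Request:
{"name": "send_rows", "arguments": {
  "series": [
    {"tx": 0, "ty": 0, "tz": 0.2, "wx": 0, "wy": 0, "wz": 0, "jaw": 1}
  ]
}}

```text
t: 11.05
tool_pos: [0.4976, -0.0599, 0.0474]
tool_rot: [-0.173, -3.121, 0.001]
contact_force: [0.7, -0.0, 0.2]
opening: -0.0
```

Request:
{"name": "send_rows", "arguments": {
  "series": [
    {"tx": 0, "ty": 0, "tz": 0.1, "wx": 0, "wy": 0, "wz": 0, "jaw": 1}
  ]
}}

```text
t: 11.18
tool_pos: [0.498, -0.0601, 0.047]
tool_rot: [-0.173, -3.123, 0.002]
contact_force: [-0.8, 0.3, 0.7]
opening: 0.0001
```

Request:
{"name": "send_rows", "arguments": {
  "series": [
    {"tx": 0, "ty": 0, "tz": 0.2, "wx": 0, "wy": 0, "wz": 0, "jaw": 1}
  ]
}}

```text
t: 11.3
tool_pos: [0.4982, -0.0602, 0.0463]
tool_rot: [-0.173, -3.122, 0.002]
contact_force: [-6.3, 1.2, 11.7]
opening: 0.0001
```

Request:
{"name": "send_rows", "arguments": {
  "series": [
    {"tx": 0, "ty": 0, "tz": 0.2, "wx": 0, "wy": 0, "wz": 0, "jaw": 1}
  ]
}}

```text
t: 11.42
tool_pos: [0.4982, -0.0602, 0.0461]
tool_rot: [-0.173, -3.121, 0.002]
contact_force: [-7.4, 1.6, 12.5]
opening: -0.0004
```

Firm now: about 0.8 mm of give at 12 N. I'll back off clear of everything and hand in.

Request:
{"name": "send_rows", "arguments": {
  "series": [
    {"tx": 0, "ty": 0, "tz": -4, "wx": 0, "wy": 0, "wz": 0, "jaw": 1},
    {"tx": 0, "ty": 0, "tz": -6, "wx": 0, "wy": 0, "wz": 0, "jaw": 1},
    {"tx": 4, "ty": 0, "tz": -4, "wx": 0, "wy": 0, "wz": 0, "jaw": 1},
    {"tx": 0, "ty": 0, "tz": 0, "wx": 0, "wy": 0, "wz": 0, "jaw": 1},
    {"tx": 0, "ty": 0, "tz": 0, "wx": 0, "wy": 0, "wz": 0, "jaw": 1}
  ]
}}

```text
t: 12.05
tool_pos: [0.4602, -0.0557, 0.1922]
tool_rot: [-0.173, -3.124, 0.003]
contact_force: [-0.0, 0.2, -0.4]
opening: -0.0001
```

```bash
python3 - <<'E'
from h import *
import cv2
o=ctrl.get_obs();print(o["tool_pos"],o["contact_force"])
cv2.imwrite("pics/s4.png",ctrl.get_image("scene")[:,:,::-1])
cv2.imwrite("pics/s4c.png",cv2.imread("pics/s4.png")[200:350,240:440].repeat(4,0).repeat(4,1))
E
```

```text
[ 0.46019226 -0.05570437  0.19223725] [-0.00260915  0.24783349 -0.42937006]
```

View pics/s4c.png

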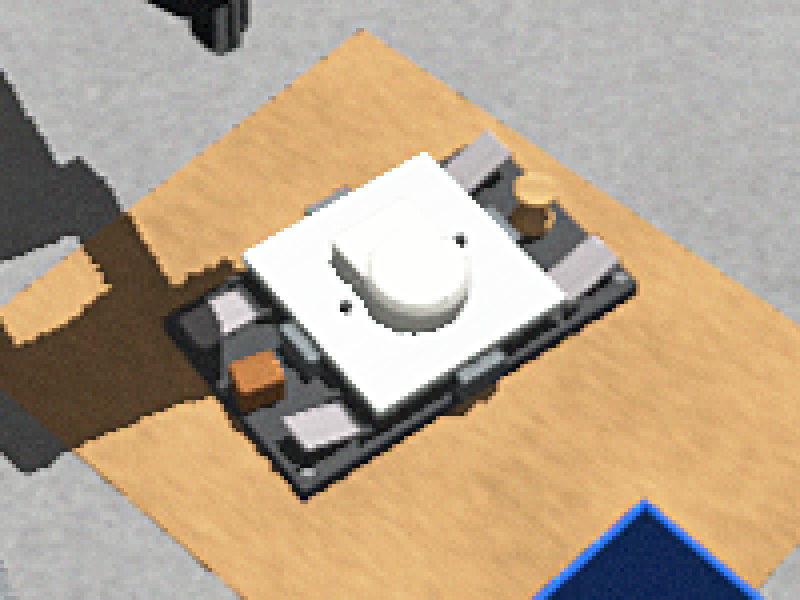

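The near-right tab is flat (partly in the arm's shadow at 215,315), the other three are up, the plate is level, and the arm is clear.

```bash
python3 -c "
from station import ctrl
print(ctrl.finish_job())"
```

```text
the job is handed in; nothing more can be done
None
```

The near-right corner was the one that rocked. I pressed its shim tab flat and handed the job in at about 12 s of the 51 s allowed.

- **Finding the corner:** I pressed all four corners with a closed fingertip. Near left, far left and far right gave less than 1 mm at 12–20 N. Near right went down about 4 mm, starting at 3.5 N.
- **Pressing the tab:** The near-right tab moved at about 4 N and stopped with the fingertip at about 15.5 mm, against the 16 mm expected when flat. I held it there at about 20 N.
- **Last checks:** Pressed again, the near-right corner met the finger at its normal height (36 mm) and gave about 0.8 mm at 12 N, so it is now firm. The final picture shows that tab flat, the other three up, the spool and block unmoved and the arm clear.

No check failed or disagreed. I did not re-press the other three corners after setting the tab, so their level rests on the picture alone.

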